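# Pack a tube rack tight in a clamping tray

### The job

Pack the tube rack tight in the clamping tray: lay spacer bars flat, lug up, in the gap between the rack and the sliding clamp bar, side by side, parallel to the rack and lined up with it, as many as it takes until the clamp bar, pushed by its black handle, bites on the stack before it reaches the end of its travel. Finish while still gripping the handle and pushing firmly, so that clamp, spacers and rack are held squeezed against the stop bar; do not let go. Spacers you do not need stay on the bench away from the tray, and the things standing around are left alone.

Things in the scene. Friction and masses are not known exactly. Their poses are not given: they have to be found in the camera images.
- clamp_tray: Fixed aluminium plate, 230 (x) x 160 (y) x 8 mm thick, origin at the centre of its underside, on the worktop. Its x axis is the clamping direction: it runs from the fixed grey end block (x -115 to -95, 34 mm above the bench) past the clamp bar, the gap and the rack to the stop bar. Its y axis runs across, along the bars.
- clamp_bar (a joint): Travel (m) of the steel clamp bar along tray +x: 0 drawn back, 0.044 end of travel. Bar 26 (x) x 140 (y) mm, top 31.5 mm above the bench; its pushing face is at tray x = -0.065 m at 0, -0.021 m at the end. No latch, 1.5 N friction; shoving the loose stack along takes up to 8 N more; a push of 15 to 25 N holds it firmly.
- clamp_handle (a point): Centre of the top of the black handle in the middle of the clamp bar, which moves with it, 70.5 mm above the bench. The handle is a block 16 (tray x) x 40 (tray y) mm that stands 39 mm proud of the bar; grip it over its 40 mm length.
- stop_bar: Fixed aluminium bar with two black knobs, 20 (x) x 150 (y) x 28 mm (38 mm with the knobs), on the tray and parallel to its y axis; origin at the centre of its underside. Where along the tray it is bolted differs each time.
- tube_rack: Loose blue rack for tubes, empty, 45 (x) x 138 (y) x 40 mm, its faces across x at +-22 mm, 0.11 kg; origin at the centre of its underside. It stands on the tray about 1 mm short of the stop bar, long side along the tray's y.
- spacer_1: One of three equal grey spacer bars, 26 (x) x 140 (y) x 16 mm, 0.12 kg, with a lug 16 (x) x 40 (y) mm in the middle, lug top 42 mm above the underside; origin: centre of the underside, z up through the lug. Starts lug up on the bench. Grip the lug over its 40 mm length, fingers over the bar. One to three are needed: the gap from clamp at its end of travel to rack is 6 to 71 mm.
- spacer_2: One of three equal grey spacer bars, 26 (x) x 140 (y) x 16 mm, 0.12 kg, with a lug 16 (x) x 40 (y) mm in the middle, lug top 42 mm above the underside; origin: centre of the underside, z up through the lug. Starts lug up on the bench. Grip the lug over its 40 mm length, fingers over the bar. One to three are needed: the gap from clamp at its end of travel to rack is 6 to 71 mm.
- spacer_3: One of three equal grey spacer bars, 26 (x) x 140 (y) x 16 mm, 0.12 kg, with a lug 16 (x) x 40 (y) mm in the middle, lug top 42 mm above the underside; origin: centre of the underside, z up through the lug. Starts lug up on the bench. Grip the lug over its 40 mm length, fingers over the bar. One to three are needed: the gap from clamp at its end of travel to rack is 6 to 71 mm.
- red_roll: Red upright roll, 38 mm across, 72 mm tall, bystander; origin at the centre of its underside.
- cell_dish: Round dish, 64 mm across, 24 mm tall, bystander; origin at the centre of its underside.
- timer: Flat bench timer, 58 x 62 x 14 mm, bystander; origin at the centre of its underside.
- vial_1: Small amber vial with a pale cap, 22 mm across, 50 mm tall, bystander; origin at the centre of its underside.

How it is judged:
By the outcome, as a careful person would: the job done as asked, in the order asked, and still so for the second after the job is handed in, while the arm keeps its last pose, push and grip.
It also fails if it takes over 70 s, if anything falls off the work surface, if the arm or the gripper's body presses on something with over 40 N, if the wrist force passes 120 N, or if a joint passes its speed limit or range.

### The arm

A 6-joint arm with a two-finger parallel gripper is mounted at the origin on a cart in front of the work surface, level with it; the furniture and walls round the work are solid. World frame = base frame: x ahead of the robot, y to its left, z up, the work surface at z = 0. Lengths are in m, angles in degrees, forces in N, time in s.
With the tool pointing down it reaches from about 0.4 to 0.825 m from the base axis. Payload 7 kg.
Tool frame: the origin (TCP) lies at the very end of the fingers, on their centre line; the grasp point (between the pads) lies 19 mm behind it; z points along the fingers, y is the line along which they close (so a half turn about z gives the same grasp; the last joint's range is limited). The gripper opens to 88 mm and grips with 3 to 60 N. Pads are 19 mm wide; open, the fingers measure 130 mm over their backs; the gripper's body (78 mm by 193 mm) begins 47 mm behind the grasp point.
Start: joints at [90.533, 20.546, 0.682, 0, -70.136, -16.507], TCP at [0.186, 0.649, 0.196] pointing down, gripper open.
Joint ranges: [-176.03, 176.03], [-82.01, 121.73], [-58.28, 71.71], [-173.87, 95.51], [-174.79, -0.11], [-173.66, 173.66]. Speed limits (degrees/s): [136.94, 136.94, 172.46, 180, 180, 180].

### API

Orientations are given as [roll, pitch, yaw] about the fixed x, y, z axes, in that order (R = Rz(yaw) Ry(pitch) Rx(roll)).
In Python, from plant import get_obs, snapshot, camera_params, close_job, boxes_of, cut_out, landmark_of gives the robot as it stands.
- The arm moves only by the shell command python3 -m inch 'ROWS' [OPENING]. ROWS is text: rows parted by semicolons, each of 6 numbers parted by spaces: the shift along the tool's x, y, z in units of 30 cm (1.0 is 30 cm), then the turn, a rotation vector about the tool's x, y, z in units of pi rad (1.0 is pi rad). A call has 1 to 10 rows; each row is the pose to reach, as a shift and turn from the pose commanded when the call began, along the tool's axes at that moment, turning the shorter way round; what a row does not reach only later rows make up. A row lasts 1/12 s, in which the tool goes at most 41.7 mm and 7.16 degrees, less where a joint would pass 70% of its speed; a pose out of reach is approached as far as the arm can. A call with a number of a shift or a turn outside -1 to 1 is refused whole. A call with a gripper value outside its range is refused whole. OPENING is the closure, from -1 (fully open) to 1 (shut), set as the call begins (- or left out, the last holds). The fingers move at their own pace and stop on an object; the grip force is fixed at half the most. Time passes only in rows, so rows that repeat a pose let the fingers close. It gives the time, the measured TCP pose, the force, the opening and the grip force at its end, in the units of the state.
- get_obs(): the state, without advancing time (a new reading comes with each control period).
- snapshot(name): name is "scene" or "top" or "wrist"; returns the picture (420x560x3 uint8, red, green, blue); there is no depth.
- camera_params(name): a dict with "mtx" (3x3 intrinsics, pixels), "rvec" (rotation vector, rad) and "tvec" (3), from world to camera coordinates, as OpenCV has them. Camera axes: x right, y down, z forward; pixel columns grow to the right and rows downward; lengths in m; the calibration is good to about 2 mm. A picture is of the moment at which its call begins: read the wrist's pose just before it. camera_params takes no time and is no camera call; for the wrist camera it gives the pose at the moment of the call.
- close_job(): hands the job in; it is judged then, once.
Trained networks look in the newest picture that a camera, given by its name, has taken for a name from the list of things; names that differ only in an ending like _2 or _b are one class to them, and where a whole thing is asked for, a point or a joint stands for the part that bears it (a point fixed in the world has none). Each returns a list of dicts, best first, with "p" (0 to 1); they miss things now and then, are a little off and sometimes report something else, mostly with a low value. They report only what shows in the picture. A call takes as long as a camera call.
- boxes_of(camera, thing): "rect" ([left, top, width, height] in pixels, round what is visible of it).
- cut_out(camera, thing): "pixels" (420x560 bool, what is visible of it) and "rect" ([left, top, width, height] in pixels, round what is visible of it).
- landmark_of(camera, thing): "uv" ([column, row] in pixels: a listed point, or the origin of a listed thing).
The state is a dict: "clock": time; "joint_pos": joint angles; "qvel": joint speeds; "tau": joint torques, N m; "tool_pos": TCP position; "orientation": TCP orientation; "force": force on the tool from outside, world axes, zero at the start; "moment": the same for the moment, N m; "opening": finger opening in m; "gripper_force": force on a finger pad.
Only numpy, scipy, OpenCV 4.12 (cv2) and the standard library are available. Lean on these libraries where they do the work, as an engineer would, in place of code of your own. Each camera call takes 0.05 s, during which the arm holds its last target. There are 200 camera calls.

## Working session

There is one attempt and no reset: what is moved stays moved. The work goes in short steps, Python scripts to look and compute and a shell command to move; the robot and the scene stay as the last step left them, time stands still between calls to the robot, and variables do not carry over. Pictures are saved under pics/ and viewed, at most 10 in all, crops included, and the job is handed in when it is done.

```bash
mkdir -p pics; cat > h.py <<'E'
import numpy as np,cv2
from plant import *
def ray(cam,uv,z):
    c=camera_params(cam);K=np.array(c['mtx'],float);R=cv2.Rodrigues(np.array(c['rvec'],float))[0];t=np.array(c['tvec'],float).ravel()
    d=R.T@np.linalg.inv(K)@np.array([uv[0],uv[1],1.]);o=-R.T@t
    return o+d*(z-o[2])/d[2]
def proj(cam,P):
    c=camera_params(cam)
    return cv2.projectPoints(np.array(P,float).reshape(-1,3),np.array(c['rvec'],float),np.array(c['tvec'],float),np.array(c['mtx'],float),None)[0].reshape(-1,2)
def save(cam,name):
    im=snapshot(cam);cv2.imwrite('pics/'+name,im[:,:,::-1]);return im
E
python3 - <<'E'
from h import *
np.set_printoptions(precision=3,suppress=True)
a=save('scene','s0.png');b=save('top','t0.png')
cv2.imwrite('pics/t0.png',b[:,:,::-1])
o=get_obs();print({k:np.round(v,3) for k,v in o.items()})
for n in ['clamp_tray','clamp_handle','stop_bar','tube_rack','spacer_1','red_roll','cell_dish','timer','vial_1']:
    print(n,[(round(d['p'],2),np.round(d['uv'],1),ray('top',d['uv'],dict(clamp_handle=.0705,stop_bar=.008,tube_rack=.008).get(n,0))) for d in landmark_of('top',n)])
c=camera_params('top');R=cv2.Rodrigues(np.array(c['rvec']))[0];print(-R.T@np.array(c['tvec']).ravel(),R)
E
```

```text
{'clock': np.float64(0.1), 'joint_pos': array([ 90.532,  20.588,   0.639,  -0.019, -70.135, -16.507]), 'qvel': array([ 0.003, -0.222,  0.122,  0.101,  0.012, -0.045]), 'tau': array([ -0.001, -58.416,  29.375,   7.015,   0.01 ,  -0.   ]), 'tool_pos': array([0.186, 0.648, 0.196]), 'orientation': array([179.915,  -0.007, -15.981]), 'force': array([-0.39 , -0.729,  0.205]), 'moment': array([ 0.004, -0.032, -0.009]), 'gripper_force': np.float64(0.0), 'opening': np.float64(0.087)}
clamp_tray [(0.59, array([266.2, 220.9]), array([0.473, 0.014, 0.   ]))]
clamp_handle [(0.95, array([289. , 215.6]), array([ 0.47 , -0.059,  0.07 ])), (0.48, array([380.8, 219.5]), array([ 0.448, -0.343,  0.071]))]
stop_bar [(0.76, array([247.8, 216.4]), array([0.488, 0.073, 0.008]))]
tube_rack [(0.62, array([254.6, 220.8]), array([0.473, 0.051, 0.008]))]
spacer_1 [(0.65, array([181.8, 221.3]), array([0.481, 0.289, 0.   ])), (0.55, array([381.2, 219.5]), array([ 0.466, -0.359,  0.   ]))]
red_roll [(0.74, array([212.9, 174.4]), array([0.64 , 0.189, 0.   ])), (0.26, array([345.1, 205.9]), array([ 0.516, -0.245,  0.   ]))]
cell_dish [(0.51, array([419.8, 218.9]), array([ 0.464, -0.485,  0.   ]))]
timer [(0.92, array([144.3, 234.6]), array([0.44 , 0.409, 0.   ]))]
vial_1 [(0.66, array([245.2, 217.3]), array([0.488, 0.082, 0.   ])), (0.46, array([402.3, 238.9]), array([ 0.4  , -0.421,  0.   ])), (0.37, array([142.7, 237.9]), array([0.429, 0.413, 0.   ]))]
[ 0.059 -0.026  1.592] [[-0.03  -1.    -0.007]
 [-0.958  0.031 -0.284]
 [ 0.284 -0.002 -0.959]]
```

View pics/t0.png

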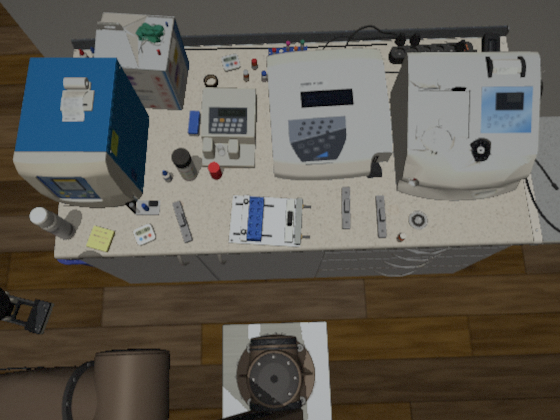

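View pics/s0.png

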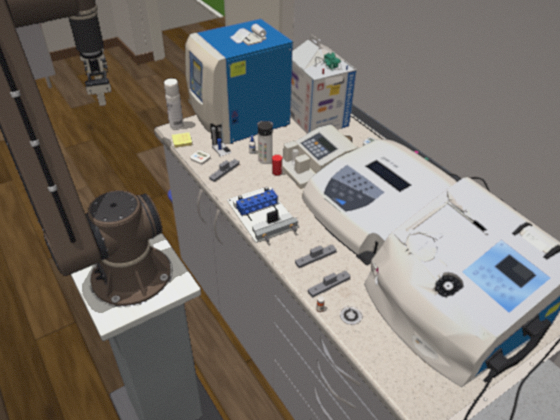

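The top view shows the tray at about (265,220) with the stop bar on the left (247), the rack at 256, the gap, then the handle at (289,216) and the end block at 300. The spacers are at (182,221), (346,207) and (381,217), and the dish and vial are near (418,219) and (402,237). I'll move the wrist camera over the tray next to measure it.

```bash
cat >> h.py <<'E'
from scipy.spatial.transform import Rotation as Ro
np.set_printoptions(precision=4,suppress=True)
def row(pos,yaw,frm=None):
    """row from present pose (or frm=(pos,rpy)) to pos, tool down with yaw"""
    o=get_obs();p,r=(o['tool_pos'],o['orientation']) if frm is None else frm
    R0=Ro.from_euler('xyz',r,degrees=True);R1=Ro.from_euler('xyz',[180,0,yaw],degrees=True)
    s=R0.inv().apply(np.array(pos)-p)/.3;w=(R0.inv()*R1).as_rotvec()/np.pi
    return np.round(np.r_[s,w],4)
E
python3 - <<'E'
from h import *
o=get_obs();c=camera_params('wrist');R=cv2.Rodrigues(np.array(c['rvec']))[0];C=-R.T@np.array(c['tvec']).ravel()
Rt=Ro.from_euler('xyz',o['orientation'],degrees=True)
print(c['mtx'],Rt.inv().apply(C-o['tool_pos']),Rt.inv().as_matrix()@R.T)
for y in (0,-16,180,90): print(y,row([.48,.03,.26],y), row([.48,.03,.26],y)[:3]/2)
E
```

```text
[[295.413    0.     281.1048]
 [  0.     295.413  210.5833]
 [  0.       0.       1.    ]] [ 0.0648  0.0001 -0.1889] [[ 0.0005 -0.97   -0.2431]
 [ 1.      0.0003  0.0008]
 [-0.0007 -0.2431  0.97  ]]
0 [ 1.5106  1.7135 -0.2121 -0.     -0.     -0.0887] [ 0.7553  0.8568 -0.1061]
-16 [ 1.5106  1.7135 -0.2121 -0.     -0.      0.0001] [ 0.7553  0.8568 -0.1061]
180 [ 1.5106  1.7135 -0.2121 -0.      0.      0.9113] [ 0.7553  0.8568 -0.1061]
90 [ 1.5106  1.7135 -0.2121 -0.     -0.     -0.5887] [ 0.7553  0.8568 -0.1061]
```

```bash
python3 - <<'E'
from h import *
print(row([.34,.42,.23],-53))
E
```

```text
[ 0.7042  0.5921 -0.1121 -0.      0.      0.2057]
```

```bash
r='0.704 0.592 -0.112 0 0 0.2057'; python3 -m inch '0.704 0.592 -0.112 0 0 0.2057;0.704 0.592 -0.112 0 0 0.2057;0.704 0.592 -0.112 0 0 0.2057;0.704 0.592 -0.112 0 0 0.2057;0.704 0.592 -0.112 0 0 0.2057;0.704 0.592 -0.112 0 0 0.2057;0.704 0.592 -0.112 0 0 0.2057;0.704 0.592 -0.112 0 0 0.2057' -1; python3 - <<'E'
from h import *
print(row([.48,.20,.25],-90))
E
```

```text
clock: 1.22
tool_pos: [0.342, 0.4165, 0.2316]
orientation: [-179.9, 0.0, -53.2]
force: [0.8, 0.2, -0.2]
opening: 0.0875
gripper_force: 0.0
[ 0.8533  0.0644 -0.0619 -0.0005  0.0004  0.2046]
```

```bash
python3 -m inch '0.85 0.064 -0.062 0 0 0.205;0.85 0.064 -0.062 0 0 0.205;0.85 0.064 -0.062 0 0 0.205;0.85 0.064 -0.062 0 0 0.205;0.85 0.064 -0.062 0 0 0.205;0.85 0.064 -0.062 0 0 0.205;0.85 0.064 -0.062 0 0 0.205;0.85 0.064 -0.062 0 0 0.205;0.85 0.064 -0.062 0 0 0.205'; python3 - <<'E'
from h import *
o=get_obs();print(o['tool_pos'],o['orientation'])
save('wrist','w1.png')
for n,z in [('spacer_1',0),('tube_rack',.008),('stop_bar',.008),('clamp_handle',.0705),('timer',0),('red_roll',0)]:
    for d in landmark_of('wrist',n): print(n,d['p'],np.array(d['uv']),ray('wrist',d['uv'],z))
for n in ['spacer_1','tube_rack','stop_bar','clamp_handle']:
    for d in cut_out('wrist',n)[:2]:
        m=d['pixels'].astype(np.uint8);p=cv2.findNonZero(m);print(n,d['p'],d['rect'],cv2.minAreaRect(p))
E
```

```text
clock: 1.97
tool_pos: [0.4782, 0.2046, 0.2485]
orientation: [180.0, 0.0, -90.0]
force: [-1.0, 0.8, 0.8]
opening: 0.0873
gripper_force: 0.0
[0.4782 0.2046 0.2485] [179.9988   0.0142 -89.9765]
spacer_1 0.94 [280.8 235.1] [0.4775 0.2894 0.    ]
spacer_1 0.72 [171.6 164.8] [0.6382 0.1812 0.    ]
tube_rack 0.64 [287.2  67.1] [0.4697 0.0506 0.008 ]
stop_bar 0.89 [275.6  93.8] [0.4852 0.0842 0.008 ]
timer 0.87 [303.8 306.4] [0.4387 0.414  0.    ]
red_roll 0.87 [173.3 163.8] [0.6357 0.1798 0.    ]
red_roll 0.47 [301.9 304.9] [0.442  0.4111 0.    ]
spacer_1 0.76 [236.4, 217.2, 89.1, 39.5] ((281.58990478515625, 238.4540252685547), (22.524295806884766, 92.80660247802734), 73.20162963867188)
tube_rack 0.72 [228.5, 38.2, 115.0, 54.2] ((284.03741455078125, 63.26024627685547), (115.21611022949219, 44.33154296875), 5.856013774871826)
stop_bar 0.69 [223.6, 79.1, 117.8, 30.5] ((280.3811950683594, 92.18811798095703), (116.81736755371094, 19.602231979370117), 5.710593223571777)
```

View pics/w1.png

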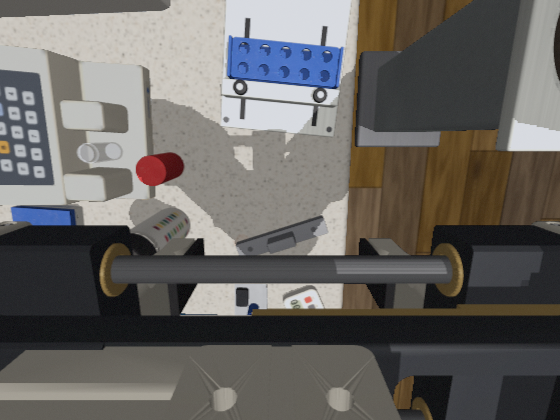

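The wrist view shows spacer_1 at (281,238), the rack at (285,63) and the stop bar at (280,92), all unobstructed. I'm moving over the tray.

```bash
python3 -m inch '0.343 0.01 0.1 0 0 0;0.343 0.01 0.1 0 0 0;0.343 0.01 0.1 0 0 0;0.343 0.01 0.1 0 0 0;0.343 0.01 0.1 0 0 0'; python3 - <<'E'
from h import *
o=get_obs();print(o['tool_pos'],o['orientation'])
im=save('wrist','w2.png');cv2.imwrite('pics/w2c.png',cv2.resize(im[0:240,150:420,::-1],None,fx=2.4,fy=2.4,interpolation=cv2.INTER_CUBIC))
c=camera_params('wrist');import json
json.dump({k:np.array(c[k]).tolist() for k in c},open('w2.json','w'))
for n,z in [('clamp_tray',0),('tube_rack',.008),('stop_bar',.008),('clamp_handle',.0705)]:
    for d in landmark_of('wrist',n): print(n,d['p'],np.array(d['uv']),ray('wrist',d['uv'],z))
for n in ['tube_rack','stop_bar','clamp_tray','clamp_bar']:
    for d in cut_out('wrist',n)[:1]:
        m=d['pixels'].astype(np.uint8);p=cv2.findNonZero(m);print(n,d['p'],d['rect'],cv2.minAreaRect(p))
E
```

```text
clock: 2.93
tool_pos: [0.4751, 0.1008, 0.2185]
orientation: [180.0, -0.0, -90.0]
force: [-0.5, -0.4, 0.1]
opening: 0.0874
gripper_force: 0.0
[0.4751 0.1008 0.2185] [179.998   -0.0055 -90.019 ]
clamp_tray 0.73 [285.7 121.2] [0.4696 0.0175 0.    ]
tube_rack 0.74 [283.4 151.8] [0.4726 0.0571 0.008 ]
stop_bar 0.57 [277.2 173.7] [0.4808 0.0864 0.008 ]
clamp_handle 0.79 [288.1  37.8] [ 0.4687 -0.0607  0.0705]
tube_rack 0.94 [225.1, 126.8, 117.2, 49.9] ((281.7222900390625, 149.25637817382812), (116.99995422363281, 39.827476501464844), 5.505478382110596)
stop_bar 0.76 [218.4, 161.2, 120.0, 30.1] ((277.4296875, 176.24334716796875), (118.26931762695312, 16.54775047302246), 5.403791904449463)
clamp_tray 0.81 [221.7, 1.9, 136.1, 211.6] ((287.7415466308594, 104.35781860351562), (132.5660858154297, 212.66146850585938), 2.252044439315796)
clamp_bar 0.78 [228.7, 0.7, 117.2, 72.4] ((289.0, 36.5), (73.0, 120.0), 90.0)
```

View pics/w2c.png

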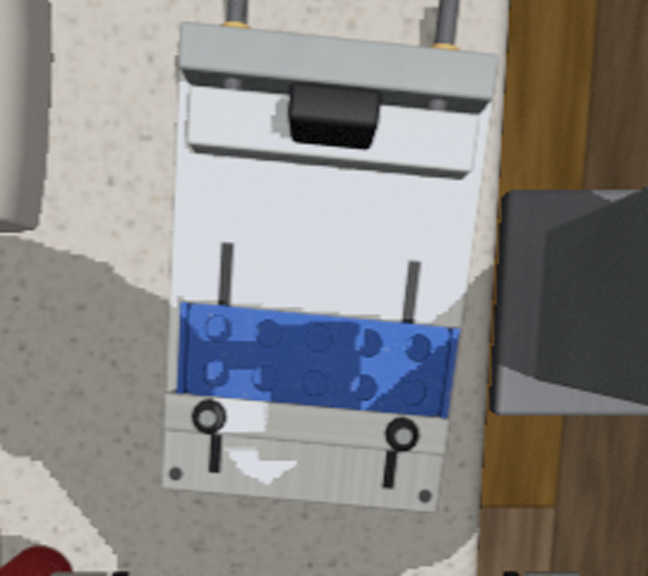

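The crop shows the clamp bar front edge from (191,147) to (469,172), the rack's near top edge from (186,301) to (459,327), and the tray end corners at (163,488) and (437,511). Next I'll turn these into world coordinates.

```bash
python3 - <<'E'
from h import *
def L(n,a,b,z):
    P=[ray('wrist',(u/2.4+150,v/2.4),z) for u,v in (a,b)];d=P[1]-P[0]
    print(n,P[0],P[1],'mid',(P[0]+P[1])/2,'len',np.linalg.norm(d),'dir',np.degrees(np.arctan2(d[1],d[0]))); return P
t=L('trayend',(163,488),(437,511),.008)
r=L('racknear',(186,301),(459,327),.048)
q=L('rackfar',(180,392),(446,416),.048)
c=L('clampfront',(191,147),(469,172),.0315)
e=L('endblock',(182,25),(497,56),.034)
h=L('handle front',(293,140),(374,148),.0705)
E
```

```text
trayend [0.5624 0.1272 0.008 ] [0.4037 0.1405 0.008 ] mid [0.4831 0.1338 0.008 ] len 0.15931847511741765 dir 175.23443645153841
racknear [0.5379 0.0248 0.048 ] [0.4042 0.0367 0.048 ] mid [0.4711 0.0307 0.048 ] len 0.13424755480852493 dir 174.92011531636985
rackfar [0.5428 0.0688 0.048 ] [0.4085 0.0804 0.048 ] mid [0.4756 0.0746 0.048 ] len 0.13474628255781915 dir 175.04118773440769
clampfront [ 0.5354 -0.0476  0.0315] [ 0.3999 -0.0369  0.0315] mid [ 0.4677 -0.0423  0.0315] len 0.13595415814860357 dir 175.45333225025146
endblock [ 0.5372 -0.0989  0.034 ] [ 0.3901 -0.0866  0.034 ] mid [ 0.4636 -0.0927  0.034 ] len 0.1476104282748591 dir 175.19777616011143
handle front [ 0.4848 -0.0417  0.0705] [ 0.4496 -0.0387  0.0705] mid [ 0.4672 -0.0402  0.0705] len 0.035359159869858846 dir 175.0176697056795
```

```bash
python3 - <<'E'
from h import *
print(row([.463,.337,.15],-73.2,([.4751,.1008,.2185],[180,0,-90])))
E
```

```text
[-0.7873  0.0403  0.2283 -0.      0.     -0.0933]
```

```bash
python3 -m inch '-0.787 0.04 0.228 0 0 -0.0933;-0.787 0.04 0.228 0 0 -0.0933;-0.787 0.04 0.228 0 0 -0.0933;-0.787 0.04 0.228 0 0 -0.0933;-0.787 0.04 0.228 0 0 -0.0933;-0.787 0.04 0.228 0 0 -0.0933;-0.787 0.04 0.228 0 0 -0.0933;-0.787 0.04 0.228 0 0 -0.0933'; python3 - <<'E'
from h import *
o=get_obs();print(o['tool_pos'],o['orientation'])
im=save('wrist','w3.png');cv2.imwrite('pics/w3c.png',cv2.resize(im[70:270,150:410,::-1],None,fx=3,fy=3,interpolation=cv2.INTER_CUBIC))
for d in landmark_of('wrist','spacer_1'): print(d['p'],np.array(d['uv']),ray('wrist',d['uv'],0))
for d in cut_out('wrist','spacer_1')[:1]:
        m=d['pixels'].astype(np.uint8);p=cv2.findNonZero(m);print(d['p'],d['rect'],cv2.minAreaRect(p))
E
```

```text
clock: 4.05
tool_pos: [0.462, 0.3396, 0.1487]
orientation: [179.9, -0.1, -72.9]
force: [-0.0, -0.8, -0.5]
opening: 0.0876
gripper_force: 0.0
[0.462  0.3396 0.1487] [179.8831  -0.0904 -72.9439]
0.69 [278.6 149.6] [0.4798 0.2899 0.    ]
```

View pics/w3c.png

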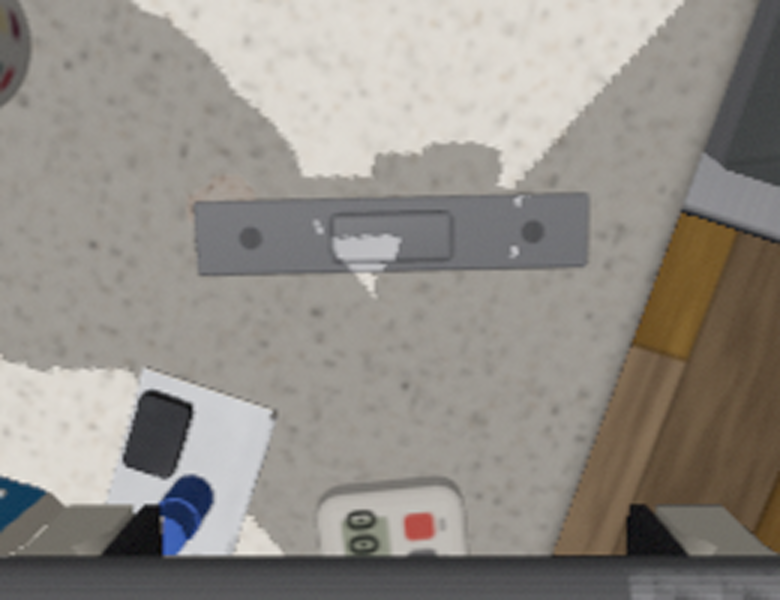

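The spacer lies nearly level in the crop, with corners at (195,202), (588,193), (588,265) and (200,274), and holes at (250,238) and (532,232).

```bash
python3 - <<'E'
from h import *
f=lambda u,v,z:ray('wrist',(u/3+150,v/3+70),z)
C=np.array([f(*p,.016) for p in [(195,202),(588,193),(588,265),(200,274)]]);H=[f(250,238,.016),f(532,232,.016)]
Lg=np.mean([f(*p,.042) for p in [(333,212),(452,211),(452,260),(333,263)]],0)
print(C.mean(0),np.mean(H,0),Lg)
for d in (C[1]-C[0],C[2]-C[3],H[1]-H[0]): print(np.linalg.norm(d),np.degrees(np.arctan2(d[0],-d[1])))
d=(C[1]-C[0])+(C[2]-C[3])+H[1]-H[0];y=np.degrees(np.arctan2(d[0],-d[1]))
p=C.mean(0)[:2]; p=(p+np.mean(H,0)[:2])/2;print(y,p,row([*p,.06],y),row([*p,.021],y))
E
```

```text
[0.4783 0.2866 0.016 ] [0.4787 0.2871 0.016 ] [0.4783 0.2865 0.042 ]
0.13901324602464152 -71.81270146006845
0.13991755095373348 -71.77219977401101
0.10074946720344957 -71.8915110619623
-71.81868841180909 [0.4785 0.2868] [ 0.1769 -0.0009  0.3014 -0.     -0.     -0.0072] [ 0.1769 -0.0009  0.4314 -0.     -0.     -0.0072]
```

```bash
python3 -m inch '0.177 0 0.3 0 0 -0.007;0.177 0 0.3 0 0 -0.007;0.177 0 0.3 0 0 -0.007;0.177 0 0.3 0 0 -0.007;0.177 0 0.3 0 0 -0.007'; python3 - <<'E'
from h import *
for i in range(2): print(row([.4785,.2868,.021],-71.8))
E
```

```text
clock: 4.62
tool_pos: [0.4786, 0.2856, 0.0603]
orientation: [180.0, -0.0, -72.0]
force: [-0.2, 0.0, 0.6]
opening: 0.0876
gripper_force: 0.0
[-0.0041 -0.0011  0.131   0.0002 -0.0002 -0.0009]
[-0.0041 -0.0011  0.131   0.0002 -0.0002 -0.0009]
```

```bash
python3 -m inch '-0.003 -0.001 0.138 0 0 -0.001;-0.003 -0.001 0.138 0 0 -0.001;-0.003 -0.001 0.138 0 0 -0.001' && python3 -m inch '0 0 0 0 0 0;0 0 0 0 0 0;0 0 0 0 0 0;0 0 0 0 0 0;0 0 0 0 0 0;0 0 0 0 0 0' 1
```

```text
clock: 4.87
tool_pos: [0.4784, 0.2882, 0.0194]
orientation: [180.0, -0.0, -71.7]
force: [0.1, -0.1, 0.9]
opening: 0.0876
gripper_force: 0.0
clock: 5.37
tool_pos: [0.4784, 0.2884, 0.0193]
orientation: [-180.0, 0.0, -71.7]
force: [0.3, -0.1, -0.0]
opening: 0.053
gripper_force: 0.0
```

```bash
python3 -m inch '0 0 0 0 0 0;0 0 0 0 0 0;0 0 0 0 0 0;0 0 0 0 0 0' 1 && python3 -m inch '0 0 -0.25 0 0 0;0 0 -0.25 0 0 0;0 0 -0.25 0 0 0;0 0 -0.25 0 0 0';  python3 - <<'E'
from h import *
print(row([.4697,.0138,.10],-94.9)); print(row([.4697,.0138,.03],-94.9,([.4697,.0138,.1],[180,0,-94.9])))
E
```

```text
clock: 5.7
tool_pos: [0.4783, 0.2881, 0.0187]
orientation: [180.0, -0.0, -71.7]
force: [-0.6, 0.7, 0.6]
opening: 0.0266
gripper_force: 0.0
clock: 6.03
tool_pos: [0.4794, 0.2894, 0.0961]
orientation: [-179.8, 0.1, -71.7]
force: [-0.0, 0.6, -0.2]
opening: 0.0023
gripper_force: 0.0
[ 0.8617  0.3196 -0.0164 -0.0011  0.001   0.1291]
[-0.     -0.      0.2333  0.      0.      0.    ]
```

```bash
python3 -m inch '-0.1 0 0 0 0 0;-0.1 0 -0.1 0 0 0;-0.167 0 -0.18 0 0 0;-0.167 0 -0.18 0 0 0;-0.167 0 -0.18 0 0 0;-0.167 0 -0.18 0 0 0;-0.167 0 -0.18 0 0 0' -1;  python3 - <<'E'
from h import *
o=get_obs();print(o['tool_pos'],o['orientation'])
im=save('wrist','w4.png');a=cv2.resize(im[70:270,150:410,::-1],None,fx=2,fy=2,interpolation=cv2.INTER_CUBIC)
im=save('scene','s4.png');b=cv2.resize(im[110:250,150:330,::-1],None,fx=2.857,fy=2.857)
cv2.imwrite('pics/w4c.png',np.vstack([np.pad(a,((0,0),(0,0),(0,0)))])) ; cv2.imwrite('pics/s4c.png',b)
for d in landmark_of('wrist','spacer_1'): print(d['p'],np.array(d['uv']),ray('wrist',d['uv'],0))
E
```

```text
clock: 6.62
tool_pos: [0.4619, 0.3346, 0.1462]
orientation: [179.9, -0.1, -71.7]
force: [0.7, 0.8, -0.2]
opening: 0.0429
gripper_force: 0.0
[0.4619 0.3346 0.1462] [179.8659  -0.0726 -71.691 ]
0.83 [280.5 155.7] [0.4764 0.2927 0.    ]
```

View pics/w4c.png

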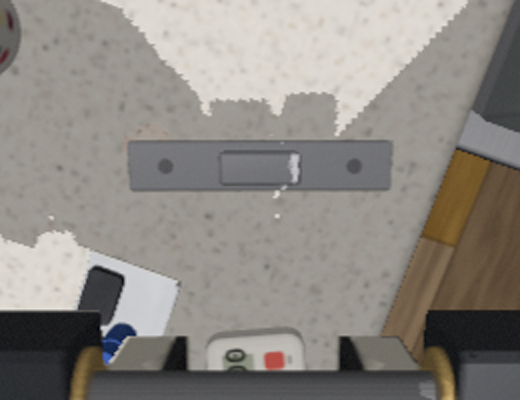

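```bash
python3 - <<'E'
from h import *
f=lambda u,v,z:ray('wrist',(u/2+150,v/2+70),z)
C=np.array([f(*p,.016) for p in [(128,141),(391,140),(391,189),(129,190)]]);print(C.mean(0),[np.degrees(np.arctan2(d[0],-d[1])) for d in (C[1]-C[0],C[2]-C[3])])
print(np.mean([f(166,166,.016),f(354,166,.016)],0))
o=get_obs();R=Ro.from_euler('xyz',o['orientation'],degrees=True)
print({k:np.round(v,3) for k,v in o.items()})
E
```

```text
[0.4783 0.2889 0.016 ] [np.float64(-71.45985933972759), np.float64(-71.46329267020614)]
[0.478  0.2893 0.016 ]
{'clock': np.float64(6.767), 'joint_pos': array([ 55.549,  13.047, -16.674,  -0.009, -60.382, -37.244]), 'qvel': array([ 0.013, -0.21 ,  0.315,  0.088, -0.066, -0.111]), 'tau': array([  0.069, -45.675,  27.   ,   6.447,  -0.02 ,   0.002]), 'tool_pos': array([0.462, 0.335, 0.147]), 'orientation': array([179.913,  -0.056, -71.699]), 'force': array([1.008, 0.524, 0.546]), 'moment': array([ 0.033, -0.064, -0.001]), 'gripper_force': np.float64(0.0), 'opening': np.float64(0.055)}
```

View pics/s4c.png

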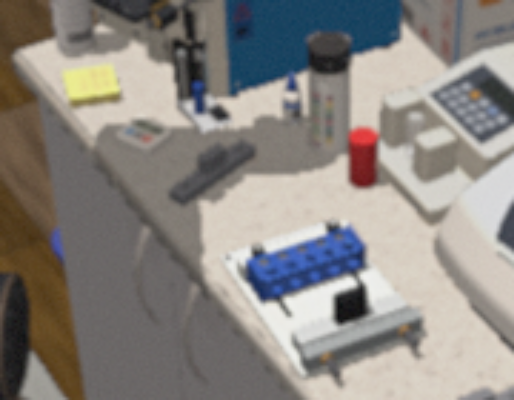

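```bash
python3 - <<'E'
from h import *
o=get_obs();print(proj('scene',[o['tool_pos'],[.186,.649,.196],[.4783,.2889,.016],[.4697,.0138,.05]]),proj('top',[o['tool_pos']]))
a=cv2.imread('pics/s4.png')[:300];save('top','t4.png');b=cv2.imread('pics/t4.png')[120:420,60:360]
cv2.imwrite('pics/both.png',np.hstack([a[:,:500],b]))
E
```

```text
[[211.6763 134.2319]
 [103.1875 104.4159]
 [223.7987 168.4402]
 [261.1147 204.0048]] [[156.5836 215.406 ]]
```

View pics/both.png

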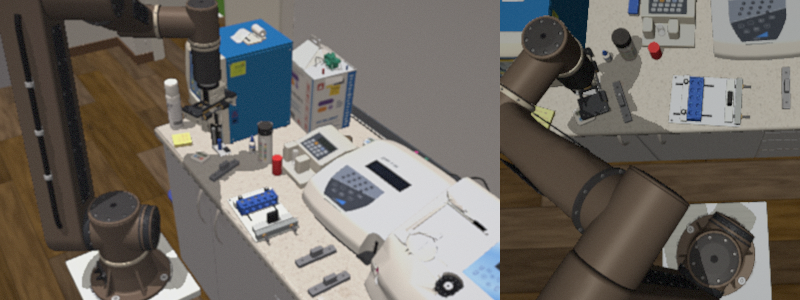

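```bash
python3 - <<'E'
from h import *
print(row([.4781,.2891,.0185],-71.5))
E
```

```text
[ 0.1615 -0.0022  0.4283  0.0004 -0.0003 -0.0011]
```

```bash
python3 -m inch '0.0807 -0.001 0.15 0 0 0;0.161 -0.002 0.29 0 0 -0.001;0.161 -0.002 0.29 0 0 -0.001;0.161 -0.002 0.29 0 0 -0.001;0.161 -0.002 0.429 0 0 -0.001;0.161 -0.002 0.429 0 0 -0.001;0.161 -0.002 0.429 0 0 -0.001' -1; python3 -m inch '0 0 0 0 0 0;0 0 0 0 0 0;0 0 0 0 0 0' 0.1;python3 - <<'E'
from h import *
a=save('wrist','w5.png')[:,:,::-1];b=save('scene','s5.png')[:,:,::-1]
b=cv2.resize(b[100:200,160:260],None,fx=3,fy=3,interpolation=cv2.INTER_CUBIC)
A=cv2.resize(a[120:320,180:380],None,fx=2.2,fy=2.2,interpolation=cv2.INTER_CUBIC)
cv2.imwrite('pics/g5.png',np.hstack([A,np.pad(b,((0,140),(0,0),(0,0)))]))
o=get_obs();print(o['tool_pos'],o['opening'],o['gripper_force'])
E
```

```text
clock: 7.4
tool_pos: [0.4779, 0.2895, 0.0185]
orientation: [179.9, -0.1, -71.5]
force: [-0.1, 0.6, 0.0]
opening: 0.0874
gripper_force: 0.0
clock: 7.65
tool_pos: [0.4792, 0.2913, 0.021]
orientation: [-179.8, 0.1, -71.5]
force: [0.6, -0.1, 1.2]
opening: 0.0733
gripper_force: 0.0
[0.4788 0.2909 0.0205] 0.06496833616767449 0.0
```

View pics/g5.png

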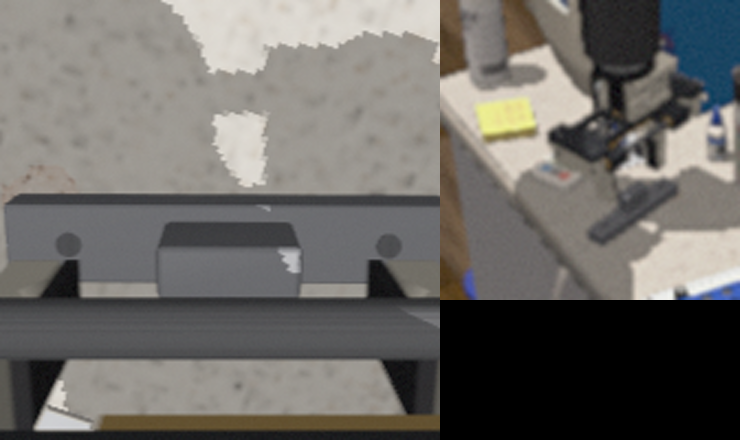

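The grasp missed. In the left half, the finger ends (crop row 262, columns 78 and 370) show at a depth of about 0.165 m. That puts the real fingertips about 31 mm behind the reported TCP, so they closed above the lug. I'll open and descend step by step, watching the force.

```bash
python3 -m inch '0 0 0 0 0 0;0 0 0 0 0 0;0 0 0 0 0 0' -1; python3 -m inch '0 0 0.02 0 0 0;0 0 0.02 0 0 0'; python3 -m inch '0 0 0.02 0 0 0;0 0 0.02 0 0 0'; python3 -m inch '0 0 0.02 0 0 0;0 0 0.02 0 0 0' 
python3 - <<'E'
from h import *
save('wrist','w6.png')
E
```

```text
clock: 8.0
tool_pos: [0.4784, 0.2902, 0.0194]
orientation: [-180.0, 0.0, -71.5]
force: [0.2, -0.2, 0.2]
opening: 0.0799
gripper_force: 0.0
clock: 8.17
tool_pos: [0.4778, 0.2896, 0.0121]
orientation: [179.9, -0.0, -71.5]
force: [-0.8, -0.1, -1.3]
opening: 0.0865
gripper_force: 0.0
clock: 8.33
tool_pos: [0.4777, 0.2895, 0.0058]
orientation: [179.9, -0.0, -71.5]
force: [-0.4, -0.6, -0.6]
opening: 0.0879
gripper_force: 0.0
clock: 8.5
tool_pos: [0.4778, 0.2896, -0.0001]
orientation: [179.9, -0.0, -71.5]
force: [1.3, -0.3, -0.5]
opening: 0.0874
gripper_force: 0.0
```

```bash
python3 -m inch '0 0 0.015 0 0 0;0 0 0.015 0 0 0'; python3 -m inch '0 0 0.013 0 0 0;0 0 0.013 0 0 0'; python3 -m inch '0 0 0 0 0 0;0 0 0 0 0 0;0 0 0 0 0 0;0 0 0 0 0 0;0 0 0 0 0 0;0 0 0 0 0 0;0 0 0 0 0 0;0 0 0 0 0 0;0 0 0 0 0 0' 1
```

```text
clock: 8.72
tool_pos: [0.478, 0.2898, -0.0041]
orientation: [180.0, -0.0, -71.5]
force: [0.5, 0.8, -0.6]
opening: 0.0877
gripper_force: 0.0
clock: 8.88
tool_pos: [0.478, 0.2898, -0.0079]
orientation: [180.0, -0.0, -71.5]
force: [-0.5, -0.4, -0.4]
opening: 0.0873
gripper_force: 0.0
clock: 9.63
tool_pos: [0.4783, 0.2901, -0.0073]
orientation: [-180.0, 0.0, -71.5]
force: [-0.5, -0.4, 0.5]
opening: 0.0396
gripper_force: 30.0
```

```bash
python3 -m inch '0 0 -0.1 0 0 0;0 0 -0.2 0 0 0;0 0 -0.31 0 0 0;0 0 -0.31 0 0 0;0 0 -0.31 0 0 0'; python3 - <<'E'
from h import *
print(row([.4697,.0137,.085],-94.9))
E
```

```text
clock: 10.05
tool_pos: [0.4791, 0.2911, 0.0876]
orientation: [-179.8, 0.1, -71.5]
force: [-0.5, -0.3, -1.6]
opening: 0.0398
gripper_force: 30.0
[ 0.8669  0.3233  0.0054 -0.001   0.001   0.1301]
```

```bash
python3 -m inch '0.867 0.323 0.005 0 0 0.13;0.867 0.323 0.005 0 0 0.13;0.867 0.323 0.005 0 0 0.13;0.867 0.323 0.005 0 0 0.13;0.867 0.323 0.005 0 0 0.13;0.867 0.323 0.005 0 0 0.13;0.867 0.323 0.005 0 0 0.13;0.867 0.323 0.005 0 0 0.13;0.867 0.323 0.005 0 0 0.13;0.867 0.323 0.005 0 0 0.13'; python3 - <<'E'
from h import *
save('wrist','w7.png');o=get_obs();print(o['tool_pos'],o['orientation'])
print(row([.4697,.0137,.005],-94.9))
E
```

```text
clock: 10.88
tool_pos: [0.4685, 0.0124, 0.0833]
orientation: [179.9, -0.0, -94.9]
force: [0.2, 0.9, -1.8]
opening: 0.0397
gripper_force: 30.0
[0.4687 0.0129 0.0835] [179.9452  -0.0215 -94.8861]
[-0.0029 -0.0033  0.2617  0.0003 -0.0001  0.0001]
```

```bash
python3 -m inch '-0.001 -0.003 0.08 0 0 0;-0.001 -0.003 0.16 0 0 0;-0.001 -0.003 0.24 0 0 0;-0.001 -0.003 0.265 0 0 0;-0.001 -0.003 0.265 0 0 0;-0.001 -0.003 0.265 0 0 0'; python3 - <<'E'
from h import *
print(row([.4697,.0137,.0007],-94.9))
E
```

```text
clock: 11.43
tool_pos: [0.4701, 0.0135, 0.0048]
orientation: [180.0, -0.0, -94.8]
force: [-0.2, -0.0, -0.9]
opening: 0.0398
gripper_force: 30.0
[-0.0007  0.0014  0.0137  0.0002 -0.0002  0.0006]
```

```bash
python3 -m inch '0 0 0.01 0 0 0;0 0 0.01 0 0 0'; python3 -m inch '0 0 0.004 0 0 0;0 0 0.004 0 0 0;0 0 0.004 0 0 0'
```

```text
clock: 11.6
tool_pos: [0.4707, 0.0134, 0.0024]
orientation: [-179.9, 0.0, -94.9]
force: [-0.9, -0.3, -1.8]
opening: 0.04
gripper_force: 30.0
clock: 11.85
tool_pos: [0.4701, 0.0129, 0.0009]
orientation: [-180.0, 0.0, -94.9]
force: [0.3, -0.1, -0.8]
opening: 0.04
gripper_force: 30.0
```

```bash
python3 -m inch '0 0 0.003 0 0 0;0 0 0.003 0 0 0'; python3 -m inch '0 0 0.003 0 0 0;0 0 0.003 0 0 0;0 0 0.003 0 0 0'
```

```text
clock: 12.02
tool_pos: [0.4702, 0.0129, 0.0006]
orientation: [-180.0, 0.0, -94.9]
force: [-4.2, 1.2, 12.3]
opening: 0.04
gripper_force: 30.0
clock: 12.27
tool_pos: [0.4702, 0.0129, 0.0006]
orientation: [-179.9, 0.0, -94.9]
force: [-7.9, 2.0, 24.4]
opening: 0.0398
gripper_force: 30.0
```

```bash
python3 -m inch '0 0 -0.006 0 0 0;0 0 -0.006 0 0 0;0 0 -0.006 0 0 0;0 0 -0.006 0 0 0;0 0 -0.006 0 0 0;0 0 -0.006 0 0 0;0 0 -0.006 0 0 0' -1; python3 -m inch '0 0 -0.1 0 0 0;0 0 -0.22 0 0 0;0 0 -0.34 0 0 0;0 0 -0.46 0 0 0;0 0 -0.58 0 0 0;0 0 -0.66 0 0 0;0 0 -0.66 0 0 0;0 0 -0.66 0 0 0'; python3 - <<'E'
from h import *
o=get_obs();print(o['tool_pos'],o['orientation'])
save('wrist','w8.png');np.savez('w8.npz',**{k:np.array(v) for k,v in camera_params('wrist').items()})
for n,z in [('spacer_1',.008),('tube_rack',.008),('spacer_1',0)]:
    for d in landmark_of('wrist',n): print(n,d['p'],np.array(d['uv']),ray('wrist',d['uv'],z))
for n in ['tube_rack','spacer_1','clamp_bar','stop_bar']:
    for d in cut_out('wrist',n)[:3]:
        m=d['pixels'].astype(np.uint8);p=cv2.findNonZero(m);b=cv2.minAreaRect(p);print(n,d['p'],d['rect'],b)
E
```

```text
clock: 12.85
tool_pos: [0.4698, 0.0128, 0.0003]
orientation: [180.0, -0.0, -94.9]
force: [0.0, 0.5, 0.3]
opening: 0.0809
gripper_force: 0.0
clock: 13.52
tool_pos: [0.4706, 0.0132, 0.2]
orientation: [-179.8, 0.1, -94.9]
force: [-0.2, -0.1, -0.7]
opening: 0.0878
gripper_force: 0.0
[0.4706 0.0132 0.2   ] [-179.8275    0.1042  -94.8883]
tube_rack 0.59 [279.9 215.1] [0.4731 0.048  0.008 ]
tube_rack 0.84 [225.8, 198.9, 114.1, 46.0] ((281.5, 220.5), (114.99998474121094, 40.99999237060547), -0.0)
spacer_1 0.61 [224.7, 179.4, 112.7, 20.0] ((282.96185302734375, 188.17086791992188), (112.17426300048828, 23.826139450073242), 0.8184555172920227)
spacer_1 0.38 [225.6, 197.4, 112.4, 46.6] ((281.36724853515625, 220.06787109375), (115.1752700805664, 41.940921783447266), 1.0050859451293945)
clamp_bar 0.7 [218.3, 69.4, 119.8, 74.5] ((280.5, 106.0), (72.0, 119.0), 90.0)
stop_bar 0.83 [222.1, 232.6, 116.9, 23.0] ((279.5, 244.0), (20.0, 117.0), 90.0)
```

```bash
python3 -m inch '0.68 -0.055 0.1 0 0 -0.027;0.68 -0.055 0.1 0 0 -0.027;0.68 -0.055 0.1 0 0 -0.027;0.68 -0.055 0.1 0 0 -0.027;0.68 -0.055 0.1 0 0 -0.027;0.68 -0.055 0.1 0 0 -0.027;0.68 -0.055 0.1 0 0 -0.027;0.68 -0.055 0.1 0 0 -0.027'; python3 - <<'E'
from h import *
o=get_obs();print(o['tool_pos'],o['orientation'])
im=save('wrist','w9.png')
for d in landmark_of('wrist','spacer_1'): print(d['p'],np.array(d['uv']),ray('wrist',d['uv'],0))
for d in cut_out('wrist','spacer_1')[:3]:
    m=d['pixels'].astype(np.uint8);c=max(cv2.findContours(m,0,2)[0],key=cv2.contourArea);b=cv2.minAreaRect(c)
    P=np.array([ray('wrist',p,.016) for p in cv2.boxPoints(b)]);e=[P[1]-P[0],P[2]-P[1]];e=max(e,key=np.linalg.norm)
    print(d['p'],d['rect'],b,P.mean(0),np.linalg.norm(e),np.degrees(np.arctan2(e[0],-e[1])))
E
```

```text
clock: 14.58
tool_pos: [0.4687, -0.1921, 0.1681]
orientation: [180.0, 0.0, -90.1]
force: [0.1, -0.7, 0.6]
opening: 0.0876
gripper_force: 0.0
[ 0.4687 -0.1921  0.1681] [179.9512   0.0046 -90.1101]
0.96 [247.  148.3] [ 0.5094 -0.2426  0.    ]
0.62 [273.7  40.4] [ 0.4772 -0.3579  0.    ]
0.94 [210.9, 24.3, 133.4, 35.5] ((274.88165283203125, 39.417633056640625), (134.233154296875, 34.473106384277344), 1.1457626819610596) [ 0.4758 -0.3538  0.016 ] 0.13795874484046006 -90.92443697322341
0.9 [187.8, 131.5, 123.8, 33.2] ((246.57540893554688, 148.64308166503906), (124.36378479003906, 23.519289016723633), 3.1798300743103027) [ 0.5081 -0.2425  0.016 ] 0.13930152545125402 -92.98965629469637
```

```bash
python3 - <<'E'
from h import *
print(row([.5085,-.2425,.04],-93))
E
```

```text
[ 0.1726 -0.1303  0.429  -0.0001  0.      0.0171]
```

```bash
python3 -m inch '0.173 -0.13 0.2 0 0 0.017;0.173 -0.13 0.43 0 0 0.017;0.173 -0.13 0.43 0 0 0.017;0.173 -0.13 0.43 0 0 0.017;0.173 -0.13 0.43 0 0 0.017;0.173 -0.13 0.43 0 0 0.017'; python3 - <<'E'
from h import *
print(row([.5085,-.2425,-.0075],-93))
for d in landmark_of('wrist','spacer_1')[:0]: pass
E
```

```text
clock: 15.23
tool_pos: [0.5076, -0.2428, 0.0388]
orientation: [179.8, -0.0, -93.0]
force: [0.7, 0.5, 0.8]
opening: 0.0876
gripper_force: 0.0
[-0.0012 -0.0032  0.1544  0.0009 -0.     -0.    ]
```

```bash
python3 -m inch '-0.001 -0.003 0.08 0 0 0;-0.001 -0.003 0.13 0 0 0;-0.001 -0.003 0.156 0 0 0;-0.001 -0.003 0.156 0 0 0'; python3 -m inch '0 0 0 0 0 0;0 0 0 0 0 0;0 0 0 0 0 0;0 0 0 0 0 0;0 0 0 0 0 0;0 0 0 0 0 0;0 0 0 0 0 0;0 0 0 0 0 0;0 0 0 0 0 0' 1
```

```text
clock: 15.62
tool_pos: [0.509, -0.2428, -0.0068]
orientation: [-180.0, -0.0, -93.0]
force: [0.3, -0.1, 0.5]
opening: 0.0875
gripper_force: 0.0
clock: 16.37
tool_pos: [0.5088, -0.2435, -0.0073]
orientation: [180.0, -0.0, -93.1]
force: [-0.4, -0.1, 1.9]
opening: 0.0395
gripper_force: 30.0
```

```bash
python3 -m inch '0 0 -0.1 0 0 0;0 0 -0.2 0 0 0;0 0 -0.32 0 0 0;0 0 -0.32 0 0 0;0 0 -0.32 0 0 0'; python3 - <<'E'
from h import *
print(row([.4674,-.0199,.088],-94.9))
E
```

```text
clock: 16.78
tool_pos: [0.5104, -0.2437, 0.0908]
orientation: [-179.7, -0.0, -93.1]
force: [-0.2, -0.1, -2.1]
opening: 0.0396
gripper_force: 30.0
[-0.7371  0.1833  0.0084 -0.0015 -0.0001  0.0101]
```

```bash
python3 -m inch '-0.737 0.18 0.005 0 0 0.01;-0.737 0.18 0.005 0 0 0.01;-0.737 0.18 0.005 0 0 0.01;-0.737 0.18 0.005 0 0 0.01;-0.737 0.18 0.005 0 0 0.01;-0.737 0.18 0.005 0 0 0.01;-0.737 0.18 0.005 0 0 0.01;-0.737 0.18 0.005 0 0 0.01;-0.737 0.18 0.005 0 0 0.01'; python3 - <<'E'
from h import *
print(row([.4674,-.0199,.004],-94.9))
E
```

```text
clock: 17.53
tool_pos: [0.4663, -0.02, 0.0864]
orientation: [179.9, -0.0, -94.9]
force: [-0.4, -0.1, -0.9]
opening: 0.0397
gripper_force: 30.0
[-0.0008 -0.004   0.2746  0.0005 -0.0002  0.0002]
```

```bash
python3 -m inch '-0.001 -0.003 0.08 0 0 0;-0.001 -0.003 0.16 0 0 0;-0.001 -0.003 0.24 0 0 0;-0.001 -0.003 0.27 0 0 0;-0.001 -0.003 0.27 0 0 0;-0.001 -0.003 0.27 0 0 0'; python3 -m inch '0 0 0.01 0 0 0;0 0 0.01 0 0 0;0 0 0.01 0 0 0'
```

```text
clock: 18.03
tool_pos: [0.4677, -0.0204, 0.0061]
orientation: [179.9, -0.1, -94.9]
force: [0.1, -0.2, -0.7]
opening: 0.0399
gripper_force: 30.0
clock: 18.28
tool_pos: [0.4684, -0.0194, 0.004]
orientation: [-179.9, 0.0, -94.9]
force: [-0.4, 0.8, -1.1]
opening: 0.0396
gripper_force: 30.0
```

```bash
python3 -m inch '0 0 0.008 0 0 0;0 0 0.008 0 0 0;0 0 0.008 0 0 0'; python3 -m inch '0 0 0.004 0 0 0;0 0 0.004 0 0 0;0 0 0.004 0 0 0'
```

```text
clock: 18.53
tool_pos: [0.4678, -0.0195, 0.001]
orientation: [-180.0, 0.0, -94.9]
force: [0.6, -0.6, -1.4]
opening: 0.0398
gripper_force: 30.0
clock: 18.78
tool_pos: [0.4679, -0.0195, 0.0006]
orientation: [-180.0, -0.0, -94.9]
force: [-4.3, 2.1, 13.6]
opening: 0.0397
gripper_force: 30.0
```

```bash
python3 -m inch '0 0 -0.003 0 0 0;0 0 -0.003 0 0 0;0 0 -0.003 0 0 0;0 0 -0.003 0 0 0;0 0 -0.003 0 0 0;0 0 -0.003 0 0 0;0 0 -0.003 0 0 0' -1; python3 -m inch '0 0 -0.1 0 0 0;0 0 -0.22 0 0 0;0 0 -0.34 0 0 0;0 0 -0.46 0 0 0;0 0 -0.58 0 0 0;0 0 -0.66 0 0 0;0 0 -0.66 0 0 0;0 0 -0.66 0 0 0;0 0 -0.66 0 0 0'; python3 - <<'E'
from h import *
o=get_obs();print(o['tool_pos'],o['orientation'])
im=save('wrist','w10.png')
for n,z in [('spacer_1',.008),('tube_rack',.008),('clamp_handle',.0705)]:
    for d in landmark_of('wrist',n): print(n,d['p'],np.array(d['uv']),ray('wrist',d['uv'],z))
for n in ['tube_rack','spacer_1','clamp_bar']:
    for d in cut_out('wrist',n)[:3]:
        m=d['pixels'].astype(np.uint8);p=cv2.findNonZero(m);print(n,d['p'],d['rect'],cv2.minAreaRect(p))
cv2.imwrite('pics/w10c.png',cv2.resize(im[30:250,190:380,::-1],None,fx=2.7,fy=2.7,interpolation=cv2.INTER_CUBIC))
E
```

```text
clock: 19.37
tool_pos: [0.4677, -0.0196, 0.0003]
orientation: [180.0, -0.0, -94.9]
force: [0.2, 0.7, 0.5]
opening: 0.0809
gripper_force: 0.0
clock: 20.12
tool_pos: [0.4672, -0.0196, 0.198]
orientation: [180.0, 0.0, -94.9]
force: [-0.7, 0.3, -0.3]
opening: 0.0874
gripper_force: 0.0
[ 0.4672 -0.0196  0.198 ] [179.9657   0.0145 -94.9009]
spacer_1 0.94 [279.4 211.9] [0.4712 0.0112 0.008 ]
spacer_1 0.64 [278.8 188.6] [ 0.4693 -0.0199  0.008 ]
tube_rack 0.68 [281.9 241.9] [0.4715 0.0532 0.008 ]
clamp_handle 0.66 [280.6 159.5] [ 0.4636 -0.0614  0.0705]
tube_rack 0.78 [222.5, 223.7, 115.0, 34.3] ((280.5, 240.0), (112.99998474121094, 29.999996185302734), 0.0)
spacer_1 0.92 [224.4, 177.8, 112.6, 27.0] ((281.0, 189.99998474121094), (111.99998474121094, 21.999996185302734), 0.0)
spacer_1 0.6 [226.4, 204.6, 108.7, 23.3] ((281.5, 214.5), (23.0, 109.0), 90.0)
clamp_bar 0.7 [219.6, 99.0, 118.4, 74.3] ((279.7563171386719, 135.6882781982422), (117.20608520507812, 70.3888168334961), 0.6437457203865051)
```

View pics/w10c.png

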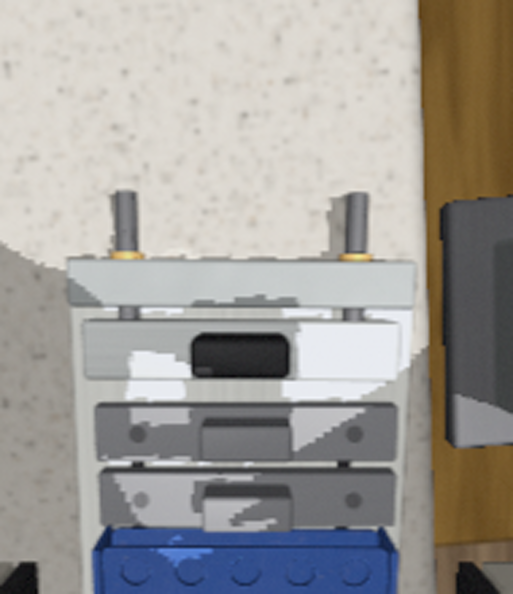

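The last view shows two spacers lying flat and parallel between the clamp bar and the rack, lined up with it. The handle's top is at crop columns 191–290 and rows 333–376. Next is gripping the handle.

```bash
python3 - <<'E'
from h import *
p=ray('wrist',(240.5/2.7+190,354.5/2.7+30),.0705);q=ray('wrist',(280.6,159.5),.0705);print(p,q)
a=(p*2+q)/3;print(a,row([a[0],a[1],.08],-94.9),row([a[0],a[1],.010],-94.9))
E
```

```text
[ 0.4659 -0.0595  0.0705] [ 0.4641 -0.0612  0.0705]
[ 0.4653 -0.0601  0.0705] [ 0.1347 -0.0044  0.3929  0.0004 -0.0002  0.0001] [ 0.1346 -0.0047  0.6262  0.0004 -0.0002  0.0001]
```

```bash
python3 -m inch '0.133 -0.004 0.1 0 0 0;0.133 -0.004 0.25 0 0 0;0.133 -0.004 0.39 0 0 0;0.133 -0.004 0.39 0 0 0;0.133 -0.004 0.39 0 0 0;0.133 -0.004 0.39 0 0 0'; python3 - <<'E'
from h import *
print(row([.4653,-.0601,.010],-94.9))
E
```

```text
clock: 20.97
tool_pos: [0.4663, -0.0594, 0.0824]
orientation: [180.0, -0.1, -94.8]
force: [0.6, -0.4, 0.2]
opening: 0.0876
gripper_force: 0.0
[ 0.0025  0.0032  0.2414  0.0001 -0.0003  0.0003]
```

```bash
python3 -m inch '0.001 0.002 0.1 0 0 0;0.001 0.002 0.16 0 0 0;0.001 0.002 0.2 0 0 0;0.001 0.002 0.2 0 0 0'; python3 -m inch '0 0 0.035 0 0 0;0 0 0.035 0 0 0;0 0 0.035 0 0 0';  python3 -m inch '0 0 0 0 0 0;0 0 0 0 0 0;0 0 0 0 0 0;0 0 0 0 0 0;0 0 0 0 0 0;0 0 0 0 0 0;0 0 0 0 0 0;0 0 0 0 0 0;0 0 0 0 0 0' 1
```

```text
clock: 21.3
tool_pos: [0.4656, -0.0592, 0.0218]
orientation: [-180.0, -0.0, -94.8]
force: [0.2, -1.1, 0.7]
opening: 0.0876
gripper_force: 0.0
clock: 21.55
tool_pos: [0.4664, -0.0592, 0.0128]
orientation: [-179.9, 0.0, -94.8]
force: [-0.5, -0.5, -0.6]
opening: 0.0873
gripper_force: 0.0
clock: 22.3
tool_pos: [0.4668, -0.0593, 0.0113]
orientation: [-179.8, 0.0, -94.9]
force: [5.4, -1.2, -3.7]
opening: 0.04
gripper_force: 30.0
```

```bash
python3 -m inch '-0.015 0 0 0 0 0;-0.03 0 0 0 0 0;-0.045 0 0 0 0 0;-0.045 0 0 0 0 0'; python3 -m inch '-0.005 0 0 0 0 0;-0.01 0 0 0 0 0;-0.01 0 0 0 0 0'; python3 -m inch '-0.005 0 0 0 0 0;-0.01 0 0 0 0 0;-0.01 0 0 0 0 0'
```

```text
clock: 22.63
tool_pos: [0.4681, -0.0454, 0.0113]
orientation: [-179.8, 0.0, -94.9]
force: [5.6, 0.2, -3.0]
opening: 0.0401
gripper_force: 30.0
clock: 22.88
tool_pos: [0.4683, -0.0427, 0.0112]
orientation: [-179.8, 0.0, -94.9]
force: [5.2, -0.8, -3.6]
opening: 0.0399
gripper_force: 30.0
clock: 23.13
tool_pos: [0.4686, -0.0399, 0.0113]
orientation: [-179.8, 0.0, -94.9]
force: [5.6, -1.6, -3.7]
opening: 0.0401
gripper_force: 30.0
```

```bash
for i in 1; do python3 -m inch '-0.004 0 0 0 0 0;-0.008 0 0 0 0 0;-0.008 0 0 0 0 0'; python3 -m inch '-0.004 0 0 0 0 0;-0.004 0 0 0 0 0;-0.004 0 0 0 0 0'; python3 -m inch '-0.004 0 0 0 0 0;-0.004 0 0 0 0 0;-0.004 0 0 0 0 0'; done
```

```text
clock: 23.38
tool_pos: [0.4688, -0.0375, 0.0113]
orientation: [-179.8, 0.0, -94.9]
force: [6.5, -2.1, -3.6]
opening: 0.0399
gripper_force: 30.0
clock: 23.63
tool_pos: [0.4688, -0.0371, 0.0113]
orientation: [-179.8, -0.0, -94.9]
force: [7.7, -8.1, -5.0]
opening: 0.0398
gripper_force: 30.0
clock: 23.88
tool_pos: [0.4688, -0.037, 0.0113]
orientation: [-179.9, -0.1, -94.9]
force: [10.0, -16.0, -6.5]
opening: 0.0394
gripper_force: 30.0
```

```bash
python3 -m inch '-0.002 -0.003 0 0 0 0;-0.002 -0.003 0 0 0 0;-0.002 -0.003 0 0 0 0;-0.002 -0.003 0 0 0 0;-0.002 -0.003 0 0 0 0;-0.002 -0.003 0 0 0 0'; python3 -m inch '0 0 0 0 0 0;0 0 0 0 0 0;0 0 0 0 0 0;0 0 0 0 0 0;0 0 0 0 0 0;0 0 0 0 0 0'; python3 - <<'E'
from h import *
save('wrist','w11.png');save('top','t11.png')
for d in cut_out('wrist','spacer_1')+cut_out('wrist','tube_rack')[:1]: print('w',d['p'],d['rect'])
for n in ('spacer_1','tube_rack','clamp_handle','stop_bar'):
  for d in landmark_of('top',n): print(n,d['p'],np.array(d['uv']),ray('top',d['uv'],.008))
o=get_obs();print(o['clock'],o['tool_pos'],o['force'],o['moment'])
E
```

```text
clock: 24.38
tool_pos: [0.4687, -0.037, 0.0112]
orientation: [-180.0, -0.1, -94.9]
force: [6.3, -18.1, -2.8]
opening: 0.0398
gripper_force: 30.0
clock: 24.88
tool_pos: [0.4687, -0.037, 0.0112]
orientation: [-180.0, -0.1, -94.9]
force: [6.3, -18.1, -2.7]
opening: 0.0399
gripper_force: 30.0
w 0.58 [239.4, 292.5, 86.8, 19.0]
w 0.54 [238.5, 302.7, 87.0, 5.1]
spacer_1 0.63 [382.9 218.5] [ 0.4674 -0.3635  0.008 ]
spacer_1 0.49 [267.4 221.8] [0.4682 0.0101 0.008 ]
tube_rack 0.58 [252.7 219.2] [0.4784 0.0574 0.008 ]
clamp_handle 0.61 [265.2 222.3] [0.4668 0.0172 0.008 ]
stop_bar 0.71 [379.8 220.3] [ 0.4617 -0.353   0.008 ]
stop_bar 0.55 [248.4 218.3] [0.4818 0.0713 0.008 ]
25.2833 [ 0.4688 -0.037   0.0112] [  6.7478 -18.3014  -3.3851] [-6.313  -2.7505 -0.1002]
```

```bash
python3 -c "
from plant import *
print(close_job())"
```

```text
the job is handed in; nothing more can be done
None
```

I handed the job in with two spacers packed between the rack and the clamp bar; the clamp bit at about 22 mm of its 44 mm travel, and the arm still grips the handle and pushes at a steady 18 N. The first grasp missed because the fingertips sit about 31 mm behind the reported tool point. The third spacer is still on the bench, and the verdict was not shown to me.

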